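# Punch the satchel tag

### The job

Move the stapler off the punching bed and stand it on the notebook, then set the punch guide squarely on the bed, edges lined up, and let go of it. Knock its sprung punch right down with a quick blow of the mallet's head, and let it spring back. Finish with the mallet standing on its head on the felt mat again and the guide still square, and leave the pencil case, mug, eraser and lamp alone.

Things in the scene. Friction and masses are not known exactly. Their poses are not given: they have to be found in the camera images.
- bed: Punching bed, fixed to the table: a dark steel block 110 x 56 x 34 high (long along its x), with a thin aluminium satchel tag inlaid in its flat top. Origin: centre of its underside; z up. It looks the same turned by half a turn.
- guide: Punch guide, loose, 0.5 kg: aluminium block 110 x 56 x 24 high (outline as the bed's, long along its x) with a round collar (28 across, top at 31) and the sprung punch rising from its centre; 68 high in all. Grip it across its 56 mm width, low on the block, fingers either side of the punch. Origin: centre of its underside; z up. A half turn makes no difference.
- punch_top (a point): Centre of the flat top of the punch's round steel head (32 across, 12 thick), on the guide's middle axis, 68 above the guide's underside while up. z up.
- punch (a joint): How far the punch is pushed down into the guide, m: 0 up, 0.020 at the bottom stop. A spring pushes it up (about 3.5 N at the top, 10.5 N at the bottom). A blow moves it faster than 0.05 m/s; right down means past 0.017.
- mallet: Wooden mallet, loose, 0.3 kg, standing on its head: head 46 x 46 x 80 high, its square top and bottom are the striking faces; a straight level handle 24 wide (y), 30 high, centred 42 above the lower face, runs from the head to -x, from x = -22 to x = -144. It stands by itself. Origin: centre of the head's lower face; z up.
- mat: Round grey felt mat, 120 across, 4 thick, fixed to the table: the mallet's place. Origin: centre of its underside.
- notebook: Closed notebook with grey covers, 142 x 92 x 8 thick (long along its x), fixed to the table. Origin: centre of its underside; z up.
- stapler: Aluminium stapler, loose, 0.22 kg, standing on its base: 120 long (x), base 30 wide and 8 thick, upper arm 26 wide, 44 high in all. Origin: centre of its underside; z up.
- case: Closed navy plastic pencil case, 67 x 192 x 37 high (long along its y), a pencil lying on its lid; bystander. Origin: centre of its underside.
- mug: White ceramic mug, 78 across, 92 high, handle reaching 67 from the axis at +y, two pencils standing in it up to 180 high; bystander. Origin: centre of its underside.
- eraser: White eraser in a card sleeve, 70 x 31 x 18 high; bystander. Origin: centre of its underside.
- lamp: Slim white desk lamp, fixed: round foot 120 across, 14 thick, with a small toggle switch; upright stem 14 across at the origin; a level head 35 wide from x = -20 to x = -110 at 320 to 341 high. Origin: centre of the foot's underside.
Mind the look-alikes: they are no part of the job. Leave any orange, red or yellow look-alike of the stapler alone.

How it is judged:
By the outcome, as a careful person would: the job done as asked, in the order asked, and still so for the second after the job is handed in, with the robot touching nothing.
It also fails if it takes over 72 s, if anything falls off the work surface, if the arm or the gripper's body presses on something with over 40 N, if the wrist force passes 120 N, or if a joint passes its speed limit or range.

### The arm

A 7-joint arm with a two-finger parallel gripper is mounted at the origin on the work surface. World frame = base frame: x ahead of the robot, y to its left, z up, the work surface at z = 0. Lengths are in m, angles in rad, forces in N, time in s.
With the tool pointing down it reaches from about 0.4 to 0.85 m from the base axis. Payload 4.5 kg.
Tool frame: the origin (TCP) lies at the very end of the fingers, on their centre line; the grasp point (between the pads) lies 19 mm behind it (tcp_to_grasp is the z of the grasp point in the tool frame, in m); z points along the fingers, y is the line along which they close (so a half turn about z gives the same grasp; the last joint's range is limited). The gripper opens to 88 mm and grips with 3 to 60 N. Pads are 18 mm wide; open, the fingers measure 123 mm over their backs; the gripper's body (75 mm by 187 mm) begins 45 mm behind the grasp point.
Start: joints at [-1.284, 0.689, -0.195, 1.565, 0.157, 0.902, -0.215], TCP at [0.156, 0.605, 0.239] pointing down, gripper open.
Joint ranges: [-3.01, 3.01], [-0.46, 2.08], [-1.47, 1.51], [0.13, 2.56], [-1, 4.14], [0.04, 2.09], [-2.66, 2.66]. Speed limits (rad/s): [2.57, 2.57, 3.14, 3.14, 3.14, 3.14, 3.14].

### API

Orientations are given as a unit quaternion [x, y, z, w].
In Python, from plant import * gives the robot as it stands. The module is installed in compiled form; this text tells all that it offers.
- The arm moves only by the shell command python3 -m jog 'ROWS' [OPENING] [FORCE]. ROWS is JSON, a list that holds one entry, the list of rows, each a list of 6 numbers: the shift along the tool's x, y, z in m, then the turn, a rotation vector about the tool's x, y, z in rad. In form: [[[dx, dy, dz, ax, ay, az], ...]]. A call has 1 to 12 rows; each row shifts and turns the commanded pose from where the row before left it, along the tool's axes as they then stand; what a row does not reach is not made up. A row lasts 1/8 s, in which the tool goes at most 62.5 mm and 10.7 degrees, less where a joint would pass 70% of its speed; a pose out of reach is approached as far as the arm can. A call with a gripper value outside its range is refused whole. OPENING is the finger opening in m, from 0 to 0.0881, set as the call begins (- or left out, the last holds). The fingers move at their own pace and stop on an object; FORCE is the grip in N (left out, the last holds). Time passes only in rows, so rows that do not move let the fingers close. It gives the time, the measured TCP pose, the force, the opening and the grip force at its end, in the units of the state.
- get_state(): the state, without advancing time (a new reading comes with each control period).
- snapshot(name): name is "scene" or "top" or "wrist"; returns a dict with "frame" (480x640x3 uint8, red, green, blue), "mtx" (3x3 intrinsics, pixels), "xyz" and "orientation" of the camera in the world; the wrist camera has in their place "mount" (4x4, takes a point from camera to tool coordinates, whose origin is the TCP and whose axes are the flange's). Camera axes: x right, y down, z forward; pixel columns grow to the right and rows downward; lengths in m; the calibration is good to about 2 mm. A picture is of the moment at which its call begins: read the wrist's pose just before it. There is no depth.
- finish_job(): hands the job in; it is judged then, once.
The state is a dict: "clock": time; "q": joint angles; "qd": joint speeds; "joint_torque": joint torques, N m; "tool_pos": TCP position; "eef_rot": TCP orientation; "contact_force": force on the tool from outside, world axes, zero at the start; "moment": the same for the moment, N m; "opening": opening from 0.0 (shut) to 1.0 (fully open); "finger_force": force on a finger pad.
Only numpy, scipy, OpenCV 4.12 (cv2) and the standard library are available. Lean on these libraries where they do the work, as an engineer would, in place of code of your own. Each camera call takes 0.05 s, during which the arm holds its last target. There are 200 camera calls.

## Working session

There is one attempt and no reset: what is moved stays moved. The work goes in short steps, Python scripts to look and compute and a shell command to move; the robot and the scene stay as the last step left them, time stands still between calls to the robot, and variables do not carry over. Pictures are saved under pics/ and viewed, at most 10 in all, crops included, and the job is handed in when it is done.

```bash
mkdir -p pics
cat > h.py <<'E'
from plant import *
import numpy as np, cv2, json
from scipy.spatial.transform import Rotation as R
def snap(n,f=None):
    st=get_state(); s=snapshot(n)
    if f: cv2.imwrite(f,s["frame"][:,:,::-1])
    K=np.array(s["mtx"])
    if n=="wrist":
        T=np.eye(4);T[:3,:3]=R.from_quat(st["eef_rot"]).as_matrix();T[:3,3]=st["tool_pos"]
        M=T@np.array(s["mount"]);Rm,t=M[:3,:3],M[:3,3]
    else:
        o=np.array(s["orientation"]);Rm=o if o.shape==(3,3) else R.from_quat(o).as_matrix();t=np.array(s["xyz"])
    return s["frame"],K,Rm,t
def ray(K,Rm,t,uv,z):
    uv=np.atleast_2d(np.array(uv,float));d=np.c_[uv,np.ones(len(uv))]@np.linalg.inv(K).T@Rm.T
    return t+d*((z-t[2])/d[:,2])[:,None]
def proj(K,Rm,t,p):
    c=(np.atleast_2d(p)-t)@Rm;c=c@K.T;return c[:,:2]/c[:,2:]
E
python3 - <<'E'
from h import *
for n in("top","scene","wrist"):
    f,K,Rm,t=snap(n,f"pics/{n}0.png");print(n,K.round(1).tolist(),Rm.round(3).tolist(),t.round(3))
s=get_state();print(s)
E
```

```text
top [[551.6, 0.0, 317.4], [0.0, 551.6, 236.5], [0.0, 0.0, 1.0]] [[0.019, -0.984, 0.177], [-1.0, -0.022, -0.018], [0.022, -0.176, -0.984]] [0.34  0.11  1.311]
scene [[491.2, 0.0, 321.8], [0.0, 491.2, 239.9], [0.0, 0.0, 1.0]] [[-0.228, 0.664, -0.712], [0.974, 0.16, -0.163], [0.006, -0.731, -0.683]] [1.467 0.298 0.924]
wrist [[381.3, 0.0, 326.3], [0.0, 381.3, 242.1], [0.0, 0.0, 1.0]] [[0.25, 0.93, 0.27], [0.968, -0.239, -0.072], [-0.002, 0.28, -0.96]] [0.086 0.623 0.385]
{'clock': 0.15, 'q': array([-1.28421048,  0.68974866, -0.19456121,  1.56607188,  0.15729396,
        0.90250591, -0.21508434]), 'qd': array([-0.00099198, -0.00262862, -0.00058583, -0.00264442, -0.00137972,
       -0.00120236,  0.00090636]), 'joint_torque': array([-1.56659091e-03, -5.27861023e+01, -1.26876913e+00, -1.53586042e+01,
       -5.25496225e-02,  3.90593719e-03,  1.04589358e-04]), 'tool_pos': array([0.15621262, 0.60468258, 0.23813062]), 'eef_rot': array([ 1.26007395e-01,  9.92029075e-01, -6.70042253e-04, -4.62050940e-05]), 'contact_force': array([ 0.02261836, -0.10792678, -0.71012225]), 'moment': array([0.00931064, 0.03212475, 0.0331469 ]), 'finger_force': 0.0, 'opening': 1.0019199639922465}
```

View pics/top0.png

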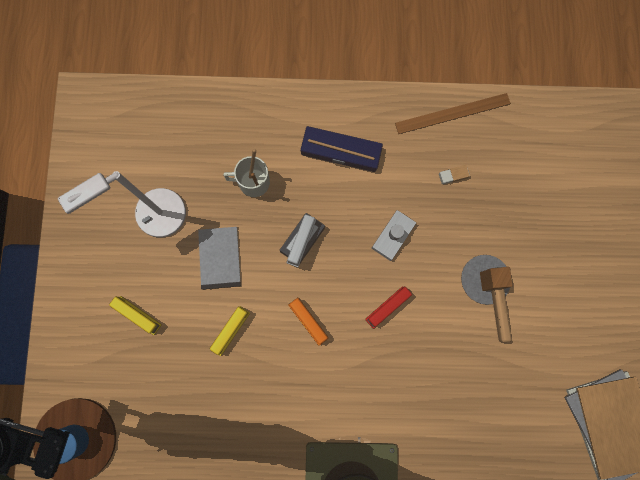

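View pics/scene0.png

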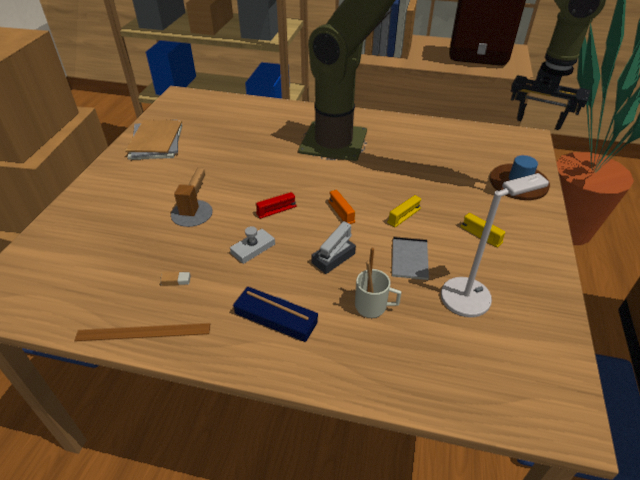

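The top view shows four coloured staplers: yellow (133,314), yellow (230,331), orange (308,321) and red (388,307). The one meant is the aluminium stapler at (303,240), because it is the only silver one and it sits on the dark bed. The guide is at (395,236), the mallet at (497,280) on the mat at (487,280), and the notebook at (220,258).

```bash
cat > m.py <<'E'
from h import *
f,K,Rm,t=snap("top")
cv2.imwrite("pics/crop0.png",cv2.resize(f[195:355,190:530,::-1],None,fx=2.3,fy=2.3,interpolation=cv2.INTER_CUBIC))
hsv=cv2.cvtColor(f,cv2.COLOR_RGB2HSV);m=((hsv[...,1]<60)&(hsv[...,2]>0)).astype(np.uint8)
m=cv2.morphologyEx(m,cv2.MORPH_OPEN,np.ones((3,3)))
for c in cv2.findContours(m,0,2)[0]:
    a=cv2.contourArea(c)
    if a<250 or a>8000: continue
    r=cv2.minAreaRect(c);b=cv2.boxPoints(r)
    for z in(0.004,0.03):
        p=ray(K,Rm,t,b,z);e=[p[1]-p[0],p[2]-p[1]];e.sort(key=np.linalg.norm)
        print(np.round(r[0]),z,p.mean(0)[:2].round(4),[round(float(np.linalg.norm(x)),4) for x in e],"longyaw",round(float(np.degrees(np.arctan2(e[1][1],e[1][0]))),1))
E
python3 m.py
```

```text
[ 33. 448.] 0.004 [0.0817 0.7122] [0.1212, 0.1514] longyaw -91.7
[ 33. 448.] 0.03 [0.0868 0.7002] [0.1188, 0.1483] longyaw -91.7
[580. 429.] 0.004 [ 0.1404 -0.5234] [0.0306, 0.1828] longyaw -168.5
[580. 429.] 0.03 [ 0.1444 -0.5108] [0.03, 0.1792] longyaw -168.5
[480. 277.] 0.004 [ 0.4839 -0.3049] [0.0917, 0.119] longyaw -19.3
[480. 277.] 0.03 [ 0.481  -0.2966] [0.0898, 0.1167] longyaw -19.3
[219. 257.] 0.004 [0.5186 0.3199] [0.0941, 0.144] longyaw -174.1
[219. 257.] 0.03 [0.515  0.3157] [0.0922, 0.1412] longyaw -174.1
[300. 240.] 0.004 [0.5645 0.127 ] [0.06, 0.1281] longyaw -31.4
[300. 240.] 0.03 [0.5601 0.1267] [0.0588, 0.1256] longyaw -31.4
[394. 235.] 0.004 [ 0.582  -0.0981] [0.0577, 0.1143] longyaw -33.0
[394. 235.] 0.03 [ 0.5772 -0.0939] [0.0565, 0.112] longyaw -33.0
[123. 200.] 0.004 [0.653  0.5574] [0.1305, 0.3141] longyaw -104.4
[123. 200.] 0.03 [0.6467 0.5485] [0.1279, 0.3079] longyaw -104.4
[250. 175.] 0.004 [0.7247 0.2535] [0.0923, 0.1097] longyaw -126.9
[250. 175.] 0.03 [0.717  0.2506] [0.0905, 0.1075] longyaw -126.9
```

View pics/crop0.png

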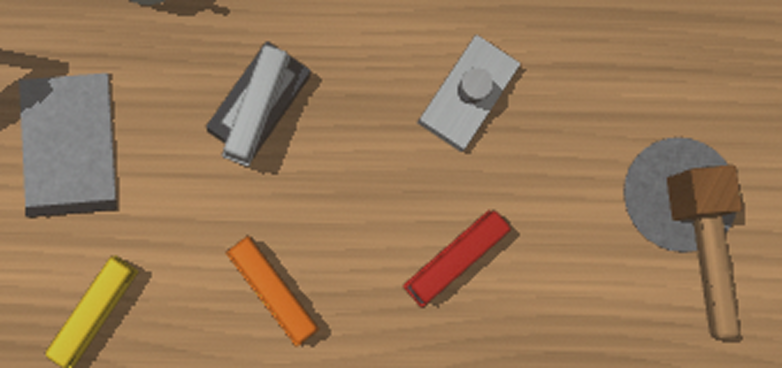

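The crop confirms the silver stapler, lying diagonally on the dark bed with the tag visible beneath it. The guide is bare beside it. I'll move the wrist camera over the stapler.

```bash
cat >> h.py <<'E'
def go(xyz,yaw=None):
    "tool-frame move to xyz, then tool-z turn so that tool x has this yaw (deg, mod 180)"
    s=get_state();Q=R.from_quat(s["eef_rot"]);M=Q.as_matrix();d=M.T@(np.array(xyz)-s["tool_pos"])
    y=np.degrees(np.arctan2(M[1,0],M[0,0]))
    print("pos",s["tool_pos"].round(4),"yaw",round(y,2),"tilt",(M[:,2]).round(4),"d",d.round(4),"F",s["contact_force"].round(1),"op",round(s["opening"]*88.1,1),round(s["finger_force"],1),"q7",round(s["q"][6],2),"t",s["clock"])
    if yaw is not None:
        e=(yaw-y+90)%180-90;print("az total rad",round(float(-np.radians(e)),4))
E
python3 -c "
from h import *
go([.56,.127,.25])"
```

```text
pos [0.1562 0.6048 0.2382] yaw 165.52 tilt [-2.0e-04 -1.1e-03 -1.0e+00] d [-0.5104 -0.3617 -0.0114] F [ 0.  -0.5 -0.6] op 87.8 0.0 q7 -0.22 t 0.2
```

```bash
python3 -m jog '[[[-0.0425,-0.030,-0.001,0,0,0],[-0.0425,-0.030,-0.001,0,0,0],[-0.0425,-0.030,-0.001,0,0,0],[-0.0425,-0.030,-0.001,0,0,0],[-0.0425,-0.030,-0.001,0,0,0],[-0.0425,-0.030,-0.001,0,0,0],[-0.0425,-0.030,-0.001,0,0,0],[-0.0425,-0.030,-0.001,0,0,0],[-0.0425,-0.030,-0.001,0,0,0],[-0.0425,-0.030,-0.001,0,0,0],[-0.0425,-0.030,-0.001,0,0,0],[-0.0425,-0.030,-0.001,0,0,0]]]'
python3 -m jog '[[[0,0,0,0,0,0],[0,0,0,0,0,0],[0,0,0,0,0,0]]]'
python3 - <<'E'
from h import *
go([.56,.127,.25])
f,K,Rm,t=snap("wrist","pics/w1.png");np.savez("w1.npz",f=f,K=K,Rm=Rm,t=t)
E
```

```text
clock: 1.7
tool_pos: [0.561, 0.1277, 0.2507]
eef_rot: [0.126, 0.992, 0.0, -0.0]
contact_force: [0.8, 0.0, -0.7]
opening: 1.001
finger_force: 0.0
clock: 2.08
tool_pos: [0.559, 0.1309, 0.2507]
eef_rot: [0.125, 0.992, 0.0, -0.0]
contact_force: [0.2, 0.2, -0.4]
opening: 1.002
finger_force: 0.0
pos [0.559  0.1309 0.2507] yaw 165.69 tilt [-8.e-04  9.e-04 -1.e+00] d [-0.0019 -0.0035  0.0007] F [ 0.2  0.2 -0.4] op 88.3 0.0 q7 0.82 t 2.075
```

View pics/w1.png

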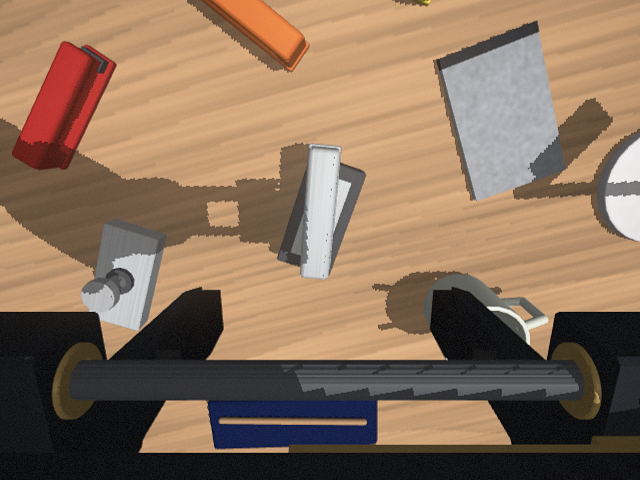

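The wrist view shows the stapler's arm spanning (310,145) to (328,278), with bed corners visible near (366,173) and (278,260). The notebook is at (505,110) and the guide at (130,275).

Run:
```python
from h import *
w=np.load("w1.npz");f,K,Rm,t=w["f"],w["K"],w["Rm"],w["t"]
for z in(.06,.078):
    p=ray(K,Rm,t,[(310,146),(341,148),(328,278),(302,277)],z)[:,:2];print(z,p.round(4).tolist(),"c",p.mean(0).round(4))
    a=(p[2]+p[3]-p[0]-p[1])/2;print(np.linalg.norm(a),np.degrees(np.arctan2(a[1],a[0])),np.linalg.norm(p[1]-p[0]),np.linalg.norm(p[3]-p[2]))
print("bed",ray(K,Rm,t,[(366,173),(278,260)],.034).round(4).tolist())
print("nb",ray(K,Rm,t,[(436,62),(537,24),(565,170),(474,200)],.008).round(4).tolist())
h=cv2.cvtColor(f,cv2.COLOR_RGB2HSV)
cv2.imwrite("pics/w1c.png",cv2.resize(f[130:295,255:390,::-1],None,fx=3.6,fy=3.6,interpolation=cv2.INTER_CUBIC))
```

```text
0.06 [[0.4974, 0.1323], [0.5056, 0.1577], [0.6188, 0.1174], [0.6118, 0.0938]] c [0.5584 0.1253]
0.12041377517829466 -19.08923734915383 0.02668784551901685 0.02463498912496357
0.078 [[0.497, 0.1332], [0.5047, 0.1572], [0.6119, 0.1191], [0.6052, 0.0967]] c [0.5547 0.1265]
0.11398966711125354 -19.089237349153837 0.025264041610894187 0.023320705670808763
bed [[0.5349, 0.1758, 0.034], [0.5976, 0.071, 0.034]]
nb [[0.4542, 0.2636, 0.008], [0.4456, 0.3582, 0.008], [0.5849, 0.3727, 0.008], [0.5926, 0.2795, 0.008]]
```

View pics/w1c.png

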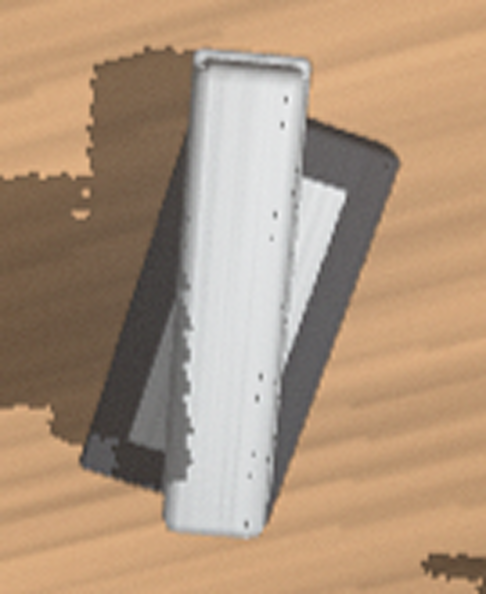

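The close-up shows the stapler's arm cleanly, and the bed diagonal measures 122 mm (123 expected). I'll grasp at (0.556, 0.126), yaw -19°.

```bash
python3 -c "
from h import *
go([.556,.126,.042],-19)"
```

```text
pos [0.5591 0.1308 0.2508] yaw 165.69 tilt [-5.e-04  7.e-04 -1.e+00] d [ 0.0017 -0.0055  0.2088] F [-0.3 -0.  -0.6] op 88.3 0.0 q7 0.82 t 2.125
az total rad 0.0818
```

```bash
python3 -m jog '[[[0.0015,-0.0055,0.03,0,0,0.082],[0,0,0.04,0,0,0],[0,0,0.04,0,0,0],[0,0,0.04,0,0,0],[0,0,0.03,0,0,0],[0,0,0.02,0,0,0],[0,0,0.0088,0,0,0],[0,0,0,0,0,0]]]'
python3 -m jog '[[[0,0,0,0,0,0],[0,0,0,0,0,0],[0,0,0,0,0,0],[0,0,0,0,0,0],[0,0,0,0,0,0],[0,0,0,0,0,0]]]' 0 20
python3 -c "
from h import *
go([.519,.3185,.12],5.9)"
```

```text
clock: 3.12
tool_pos: [0.557, 0.1248, 0.0419]
eef_rot: [0.166, 0.986, 0.0, -0.0]
contact_force: [-0.1, 0.2, 0.2]
opening: 0.997
finger_force: 0.0
clock: 3.88
tool_pos: [0.5573, 0.1241, 0.0419]
eef_rot: [0.167, 0.986, 0.0, 0.0]
contact_force: [0.6, 3.2, -0.0]
opening: 0.343
finger_force: 1.3
pos [0.5573 0.1241 0.0419] yaw 160.82 tilt [ 1.e-04  1.e-04 -1.e+00] d [ 0.1     0.171  -0.0781] F [ 0.6  3.2 -0. ] op 30.2 1.3 q7 0.66 t 3.875
az total rad -0.4378
```

```bash
python3 -m jog '[[[0,0,0,0,0,0],[0,0,0,0,0,0],[0,0,0,0,0,0],[0,0,-0.01,0,0,0],[0,0,-0.02,0,0,0],[0,0,-0.03,0,0,0],[0,0,-0.02,0,0,0],[0,0,0,0,0,0]]]'
python3 -c "
from h import *
go([.519,.3185,.122],5.9)"
```

```text
clock: 4.88
tool_pos: [0.5581, 0.1243, 0.1233]
eef_rot: [0.167, 0.986, 0.001, 0.001]
contact_force: [0.0, 1.0, -3.1]
opening: 0.258
finger_force: 20.4
pos [0.5581 0.1243 0.1233] yaw 160.8 tilt [ 2.7e-03  9.0e-04 -1.0e+00] d [0.1008 0.1706 0.0013] F [ 0.   1.  -3.1] op 22.7 20.4 q7 0.69 t 4.875
az total rad -0.438
```

```bash
python3 -m jog '[[[0.01,0.017,0,0,0,0],[0.02,0.034,0,0,0,0],[0.02,0.034,0,0,0,0],[0.02,0.034,0,0,0,0],[0.02,0.034,0,0,0,0],[0.01,0.017,0,0,0,-0.09],[0,0,0,0,0,-0.13],[0,0,0,0,0,-0.13],[0,0,0,0,0,-0.088],[0,0,0,0,0,0],[0,0,0,0,0,0]]]'
python3 -c "
from h import *
go([.519,.3185,.0165],5.9)
f,K,Rm,t=snap('wrist','pics/w2.png')"
```

```text
clock: 6.25
tool_pos: [0.5177, 0.3182, 0.1212]
eef_rot: [-0.051, 0.999, -0.0, -0.001]
contact_force: [0.1, -0.5, -2.6]
opening: 0.263
finger_force: 20.5
pos [0.5177 0.3182 0.1212] yaw -174.11 tilt [-1.3e-03 -3.0e-04 -1.0e+00] d [-0.0014  0.0002  0.1047] F [ 0.1 -0.5 -2.6] op 23.2 20.5 q7 0.75 t 6.25
az total rad -0.0002
```

View pics/w2.png

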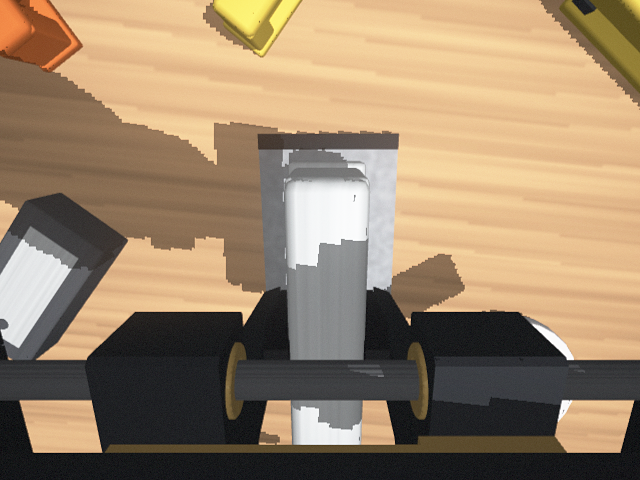

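The stapler is held level and aligned over the notebook, whose outline runs from (258,135) to (398,135). Next I lower it and release.

```bash
python3 -m jog '[[[-0.001,0,0.02,0,0,0],[0,0,0.03,0,0,0],[0,0,0.03,0,0,0],[0,0,0.012,0,0,0],[0,0,0.006,0,0,0],[0,0,0.003,0,0,0],[0,0,0.003,0,0,0],[0,0,0.001,0,0,0],[0,0,0,0,0,0],[0,0,0,0,0,0]]]'
```

```text
clock: 7.55
tool_pos: [0.5198, 0.3177, 0.0172]
eef_rot: [-0.052, 0.999, 0.0, 0.0]
contact_force: [0.5, 0.4, -3.0]
opening: 0.263
finger_force: 20.5
```

```bash
python3 -m jog '[[[0,0,0.001,0,0,0],[0,0,0.001,0,0,0],[0,0,0,0,0,0]]]'
python3 -m jog '[[[0,0,0,0,0,0],[0,0,0,0,0,0],[0,0,0,0,0,0],[0,0,0,0,0,0]]]' 0.07
python3 -m jog '[[[0,0,-0.02,0,0,0],[0,0,-0.04,0,0,0],[0,0,-0.05,0,0,0],[0,0,-0.05,0,0,0],[0,0,-0.05,0,0,0],[0,0,-0.03,0,0,0],[0,0,0,0,0,0]]]' 0.088
python3 -c "
from h import *
go([.572,0.02,.26],-32)"
```

```text
clock: 7.92
tool_pos: [0.5199, 0.3178, 0.0165]
eef_rot: [-0.051, 0.999, 0.0, 0.0]
contact_force: [-2.4, -1.3, 10.3]
opening: 0.262
finger_force: 23.2
clock: 8.43
tool_pos: [0.5196, 0.3172, 0.0147]
eef_rot: [-0.051, 0.999, -0.0, -0.0]
contact_force: [-0.3, -0.5, 1.0]
opening: 0.693
finger_force: 0.0
clock: 9.3
tool_pos: [0.5208, 0.3186, 0.2587]
eef_rot: [-0.051, 0.999, 0.002, 0.003]
contact_force: [0.6, -0.1, 0.1]
opening: 0.998
finger_force: 0.0
pos [0.5208 0.3186 0.2587] yaw -174.1 tilt [ 0.0054  0.0039 -1.    ] d [-0.0203 -0.3022 -0.0022] F [ 0.6 -0.1  0.1] op 87.9 0.0 q7 0.82 t 9.3
az total rad 0.6615
```

```bash
python3 -m jog '[[[-0.01,-0.0375,0,0,0,0],[-0.01,-0.0375,0,0,0,0],[-0.01,-0.0375,0,0,0,0],[-0.01,-0.0375,0,0,0,0],[-0.01,-0.0375,0,0,0,0],[-0.01,-0.0375,0,0,0,0],[0,-0.0375,0,0,0,0],[0,-0.0375,0,0,0,0],[0,0,0,0,0,0],[0,0,0,0,0,0],[0,0,0,0,0,0]]]'
python3 - <<'E'
from h import *
go([.572,0.02,.26],-32)
f,K,Rm,t=snap("wrist","pics/w3.png");np.savez("w3.npz",f=f,K=K,Rm=Rm,t=t)
E
```

```text
clock: 10.68
tool_pos: [0.6098, 0.0273, 0.2547]
eef_rot: [-0.053, 0.999, 0.001, -0.0]
contact_force: [-0.2, 0.2, -0.3]
opening: 0.997
finger_force: 0.0
pos [0.6098 0.0273 0.2547] yaw -173.93 tilt [-6.0e-04  1.2e-03 -1.0e+00] d [ 0.0384 -0.0033 -0.0053] F [-0.2  0.2 -0.3] op 87.8 0.0 q7 1.31 t 10.675
az total rad 0.6644
```

View pics/w3.png

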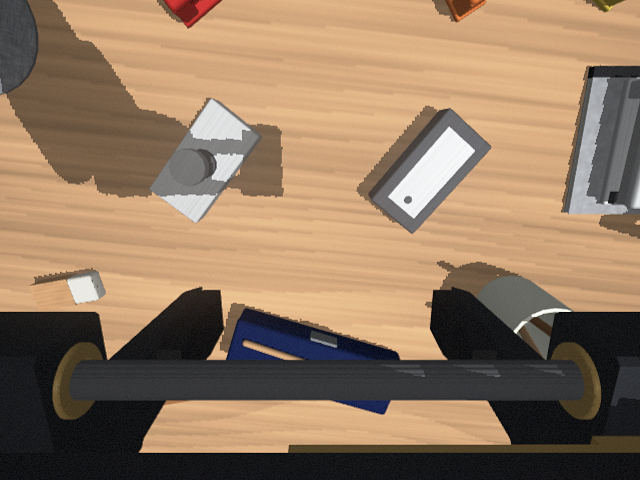

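The bed is now clear at (430,170) and the guide is at (205,160). The stapler is standing on the notebook at the right edge of the view.

```bash
cat > rect.py <<'E'
from h import *
def tag(f,K,Rm,t,roi,z,bright):
    "bright (tag) or non-wood blob in roi: rect + quad cast to z"
    h=cv2.cvtColor(f,cv2.COLOR_RGB2HSV);x0,y0,x1,y1=roi;m=np.zeros(f.shape[:2],np.uint8)
    s=(h[...,1]<50)
    if bright: s&=h[...,2]>150
    m[y0:y1,x0:x1]=s[y0:y1,x0:x1]
    m=cv2.morphologyEx(m,cv2.MORPH_CLOSE,np.ones((9,9)));m=cv2.morphologyEx(m,cv2.MORPH_OPEN,np.ones((5,5)))
    c=max(cv2.findContours(m,0,1)[0],key=cv2.contourArea)
    P=ray(K,Rm,t,c[:,0],z)[:,:2]
    r=cv2.minAreaRect((P*1000).astype(np.float32));b=cv2.boxPoints(r)/1000
    e=sorted([b[1]-b[0],b[2]-b[1]],key=np.linalg.norm)
    print("centre",np.round(np.array(r[0])/1000,4),"size",[round(float(np.linalg.norm(v)),4) for v in e],"yaw",round(float((np.degrees(np.arctan2(e[1][1],e[1][0]))+90)%180-90),2))
    q=cv2.approxPolyDP(c,8,True)[:,0];print("  px",q.tolist())
E
python3 - <<'E'
from rect import *
w=np.load("w3.npz");a=[w[k] for k in("f","K","Rm","t")]
print(a[3])
print("tag");tag(*a,(350,90,500,245),.034,True)
print("bed");tag(*a,(350,90,500,245),.034,False)
print("guide");tag(*a,(140,85,275,235),.024,False)
E
```

```text
[0.53813847 0.01980148 0.40136328]
tag
centre [0.5662 0.1229] size [0.035, 0.085] yaw -33.31
  px [[451, 128], [389, 194], [411, 216], [472, 153]]
bed
centre [0.5645 0.1198] size [0.0608, 0.1089] yaw -33.28
  px [[450, 109], [371, 192], [409, 231], [489, 149]]
guide
centre [ 0.58   -0.0946] size [0.0582, 0.1118] yaw -32.8
  px [[216, 100], [151, 186], [193, 221], [260, 139]]
```

Tag and corrected bed outline agree: the bed is at (0.566, 0.1228), yaw -33.3°. The guide is at (0.5795, -0.0955), yaw -32.8°.

```bash
python3 -m jog '[[[0.01,-0.02,0,0,0,0.11],[0.01,-0.02,0,0,0,0.11],[0.01,-0.02,0,0,0,0.11],[0,-0.02,0,0,0,0.11],[0,-0.02,0,0,0,0.11],[0,-0.015,0,0,0,0.122],[0,0,0,0,0,0],[0,0,0,0,0,0]]]'
python3 - <<'E'
from h import *
from rect import tag
go([.5795,-.0955,.007],-32.8)
a=snap("wrist");tag(*a,(200,60,450,310),.024,False)
E
```

```text
clock: 11.72
tool_pos: [0.5628, -0.0845, 0.255]
eef_rot: [0.279, 0.96, 0.001, 0.0]
contact_force: [0.0, 0.8, 0.8]
opening: 0.999
finger_force: 0.0
pos [ 0.5628 -0.0845  0.255 ] yaw 147.63 tilt [ 5.e-04  1.e-03 -1.e+00] d [-0.02   -0.0006  0.248 ] F [0.  0.8 0.8] op 88.0 0.0 q7 0.94 t 11.725
az total rad 0.0075
centre [ 0.5795 -0.096 ] size [0.0558, 0.1104] yaw -32.92
  px [[300, 171], [299, 274], [350, 276], [354, 174]]
```

```bash
python3 -m jog '[[[-0.02,-0.001,0.02,0,0,0.0085],[0,0,0.04,0,0,0],[0,0,0.05,0,0,0],[0,0,0.05,0,0,0],[0,0,0.04,0,0,0],[0,0,0.02,0,0,0],[0,0,0.018,0,0,0],[0,0,0.008,0,0,0],[0,0,0,0,0,0],[0,0,0,0,0,0]]]'
python3 -c "
from h import *
go([.5795,-.096,.008],-32.9)"
```

```text
clock: 13.02
tool_pos: [0.5794, -0.0977, 0.0099]
eef_rot: [0.285, 0.959, 0.0, 0.001]
contact_force: [-0.9, -0.1, -0.3]
opening: 0.998
finger_force: 0.0
pos [ 0.5794 -0.0977  0.0099] yaw 146.92 tilt [ 1.7e-03 -1.0e-04 -1.0e+00] d [0.0009 0.0015 0.0019] F [-0.9 -0.1 -0.3] op 87.9 0.0 q7 0.87 t 13.025
az total rad -0.0031
```

```bash
python3 -m jog '[[[0.001,0.0015,0.002,0,0,-0.003],[0,0,0,0,0,0],[0,0,0,0,0,0],[0,0,0,0,0,0],[0,0,0,0,0,0],[0,0,0,0,0,0],[0,0,0,0,0,0]]]' 0.02 40
python3 -m jog '[[[0,0,0,0,0,0],[0,0,-0.01,0,0,0],[0,0,-0.02,0,0,0],[0,0,-0.03,0,0,0],[0,0,-0.02,0,0,0],[0,0,0,0,0,0],[0,0,0,0,0,0]]]'
python3 -c "
from h import *
go([.566,.1228,.09],-33.3)"
```

```text
clock: 13.9
tool_pos: [0.5788, -0.0957, 0.007]
eef_rot: [0.283, 0.959, 0.0, 0.0]
contact_force: [0.6, 0.5, 1.6]
opening: 0.633
finger_force: 40.0
clock: 14.78
tool_pos: [0.5779, -0.096, 0.0866]
eef_rot: [0.283, 0.959, -0.0, -0.001]
contact_force: [-0.1, 0.2, -7.0]
opening: 0.635
finger_force: 40.0
pos [ 0.5779 -0.096   0.0866] yaw 147.09 tilt [-0.0014  0.     -1.    ] d [ 0.1288  0.1772 -0.0034] F [-0.1  0.2 -7. ] op 55.9 40.0 q7 0.89 t 14.775
az total rad 0.0067
```

```bash
python3 -m jog '[[[0.009,0.0127,0,0,0,0.007],[0.02,0.0275,0,0,0,0],[0.02,0.0275,0,0,0,0],[0.02,0.0275,0,0,0,0],[0.02,0.0275,0,0,0,0],[0.02,0.0275,0,0,0,0],[0.02,0.0275,0,0,0,0],[0,0,0.02,0,0,0],[0,0,0,0,0,0],[0,0,0,0,0,0],[0,0,0,0,0,0]]]'
python3 -c "
from h import *
go([.5654,.1232,.041],-33.3)"
```

```text
clock: 16.15
tool_pos: [0.5687, 0.1231, 0.0674]
eef_rot: [0.287, 0.958, 0.0, 0.0]
contact_force: [-0.3, -0.5, -6.7]
opening: 0.629
finger_force: 40.0
pos [0.5687 0.1231 0.0674] yaw 146.63 tilt [ 8.e-04  1.e-04 -1.e+00] d [ 0.0028 -0.0017  0.0264] F [-0.3 -0.5 -6.7] op 55.4 40.0 q7 0.59 t 16.15
az total rad -0.0012
```

```bash
python3 -m jog '[[[0.003,-0.0017,0.01,0,0,-0.001],[0,0,0.01,0,0,0],[0,0,0.003,0,0,0],[0,0,0,0,0,0],[0,0,0,0,0,0],[0,0,0,0,0,0]]]'
python3 - <<'E'
from h import *
go([.5654,.1232,.041],-33.3)
a=snap("wrist");cv2.imwrite("pics/w4.png",cv2.resize(a[0][150:400,200:450,::-1],None,fx=2.4,fy=2.4,interpolation=cv2.INTER_CUBIC))
E
```

```text
clock: 16.9
tool_pos: [0.5651, 0.1238, 0.0442]
eef_rot: [0.286, 0.958, 0.0, 0.0]
contact_force: [-0.3, 0.4, -5.4]
opening: 0.634
finger_force: 40.0
pos [0.5651 0.1238 0.0442] yaw 146.75 tilt [ 6.e-04  3.e-04 -1.e+00] d [-0.0006 -0.0004  0.0032] F [-0.3  0.4 -5.4] op 55.9 40.0 q7 0.58 t 16.9
az total rad 0.0008
```

View pics/w4.png

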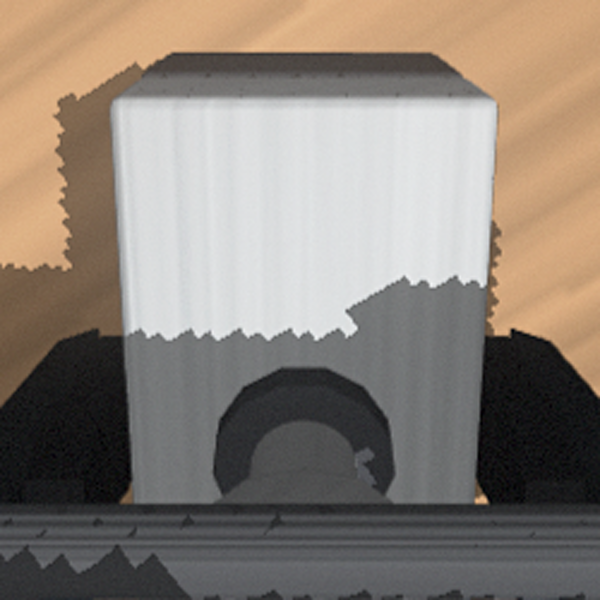

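The crop shows the guide's top front edge running from (112,98) to (496,98). The bed's end face sits directly below it, centred and parallel, so I lower onto it.

```bash
python3 -m jog '[[[-0.0005,-0.0005,0.001,0,0,0.001],[0,0,0.001,0,0,0],[0,0,0.001,0,0,0],[0,0,0.0005,0,0,0],[0,0,0,0,0,0],[0,0,0,0,0,0]]]'
python3 -c "
from h import *
go([.5654,.1232,.041],-33.3)"
```

```text
clock: 17.7
tool_pos: [0.565, 0.123, 0.041]
eef_rot: [0.287, 0.958, 0.0, 0.0]
contact_force: [-2.4, -0.9, 5.4]
opening: 0.633
finger_force: 40.1
pos [0.565 0.123 0.041] yaw 146.69 tilt [ 2.e-04  0.e+00 -1.e+00] d [-0.0002  0.0004  0.    ] F [-2.4 -0.9  5.4] op 55.7 40.1 q7 0.58 t 17.7
az total rad -0.0002
```

```bash
python3 -m jog '[[[0,0,0,0,0,0],[0,0,0,0,0,0],[0,0,0,0,0,0],[0,0,0,0,0,0]]]' 0.085
python3 -m jog '[[[0,0,-0.02,0,0,0],[0,0,-0.04,0,0,0],[0,0,-0.05,0,0,0],[0,0,-0.05,0,0,0],[0,0,-0.05,0,0,0],[0.02,0,-0.038,0,0,0],[0,0,0,0,0,0],[0,0,0,0,0,0],[0,0,0,0,0,0]]]' 0.088
python3 - <<'E'
from h import *
from rect import tag
go([.5654,.1232,.29],-33.3)
a=snap("wrist","pics/w5.png");np.savez("w5.npz",**dict(zip(("f","K","Rm","t"),a)));tag(*a,(200,60,450,300),.058,False)
cv2.imwrite("pics/w5c.png",cv2.resize(a[0][140:300,240:420,::-1],None,fx=3.5,fy=3.5,interpolation=cv2.INTER_CUBIC))
E
```

```text
clock: 18.2
tool_pos: [0.5652, 0.1231, 0.0403]
eef_rot: [0.287, 0.958, 0.0, 0.0]
contact_force: [0.6, 0.4, -0.2]
opening: 0.963
finger_force: 0.0
clock: 19.32
tool_pos: [0.5478, 0.1332, 0.2873]
eef_rot: [0.287, 0.958, -0.001, -0.001]
contact_force: [0.4, -0.1, -0.0]
opening: 0.997
finger_force: 0.0
pos [0.5478 0.1332 0.2873] yaw 146.65 tilt [-0.0022 -0.001  -1.    ] d [-0.0202  0.0013 -0.0027] F [ 0.4 -0.1 -0. ] op 87.9 0.0 q7 0.6 t 19.325
az total rad -0.0008
centre [0.5642 0.1232] size [0.0559, 0.1145] yaw -33.33
  px [[305, 168], [302, 277], [353, 277], [355, 173]]
```

View pics/w5c.png

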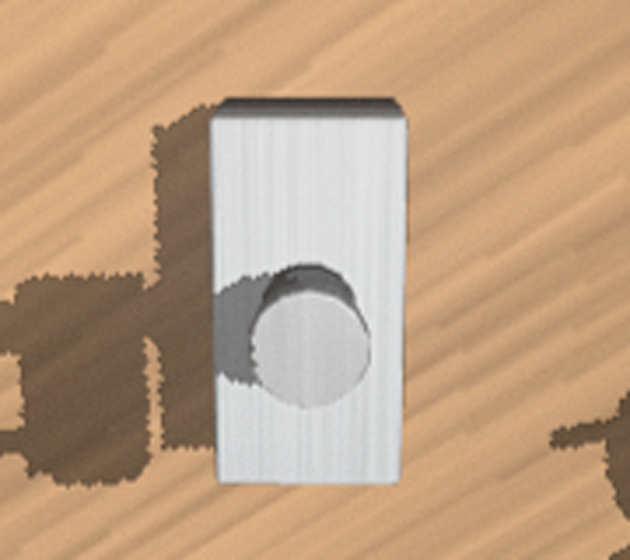

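The guide sits on the bed at (0.566, 0.122), yaw -33.3°, which matches the bed, and no bed shows beyond its sides. Next is the mallet.

Run:
```python
from h import *
w=np.load("w5.npz");a=[w[k] for k in("K","Rm","t")]
g=ray(*a,[(300.3,173.4),(355.7,173.4)],.058);b=ray(*a,[(303.4,168),(354.6,168)],0);print((g.mean(0)-b.mean(0)).round(4),g.round(4).tolist(),b.round(4).tolist())
f,K,Rm,t=snap("top")
h=ray(K,Rm,t,[(501,278)],.084);e=ray(K,Rm,t,[(505,341)],.061);print(h.round(3),e.round(3))
d=(e-h)[0];print(np.degrees(np.arctan2(d[1],d[0])))
go([.45,-.30,.30],180)
```

```text
[-0.0007 -0.0009  0.058 ] [[0.5061, 0.1295, 0.058], [0.5358, 0.1747, 0.058]] [[0.5059, 0.1291, 0.0], [0.5374, 0.177, 0.0]]
[[ 0.474 -0.327  0.084]] [[ 0.335 -0.338  0.061]]
-175.26605991538648
pos [0.548  0.1334 0.2873] yaw 146.66 tilt [-2.2e-03 -8.0e-04 -1.0e+00] d [-0.1564 -0.416  -0.0122] F [ 0.9  0.3 -0.2] op 88.1 0.0 q7 0.6 t 19.425
az total rad -0.5819
```

```bash
python3 -m jog '[[[-0.0156,-0.0416,0,0,0,0],[-0.0156,-0.0416,0,0,0,0],[-0.0156,-0.0416,0,0,0,0],[-0.0156,-0.0416,0,0,0,0],[-0.0156,-0.0416,0,0,0,0],[-0.0156,-0.0416,0,0,0,0],[-0.0156,-0.0416,0,0,0,0],[-0.0156,-0.0416,0,0,0,0],[-0.0156,-0.0416,0,0,0,0],[-0.0156,-0.0416,0,0,0,0],[0,0,0,0,0,-0.14],[0,0,0,0,0,-0.14]]]'
python3 -m jog '[[[0,0,0,0,0,-0.14],[0,0,0,0,0,-0.14],[0,0,0,0,0,-0.11],[0,0,0,0,0,0],[0,0,0,0,0,0],[0,0,0,0,0,0]]]'
python3 - <<'E'
from h import *
go([.44,-.33,.027],-175)
a=snap("wrist","pics/w6.png");np.savez("w6.npz",**dict(zip(("f","K","Rm","t"),a)))
E
```

```text
clock: 20.92
tool_pos: [0.4496, -0.3002, 0.2874]
eef_rot: [0.149, 0.989, 0.0, -0.001]
contact_force: [0.4, 0.3, -0.3]
opening: 1.003
finger_force: 0.0
clock: 21.68
tool_pos: [0.4502, -0.2993, 0.2882]
eef_rot: [-0.044, 0.999, 0.0, -0.0]
contact_force: [-0.6, -0.8, 0.3]
opening: 1.001
finger_force: 0.0
pos [ 0.4502 -0.2993  0.2882] yaw -174.97 tilt [-3.e-04  2.e-04 -1.e+00] d [ 0.0128 -0.0298  0.2612] F [-0.6 -0.8  0.3] op 88.2 0.0 q7 1.97 t 21.675
az total rad 0.0005
```

View pics/w6.png

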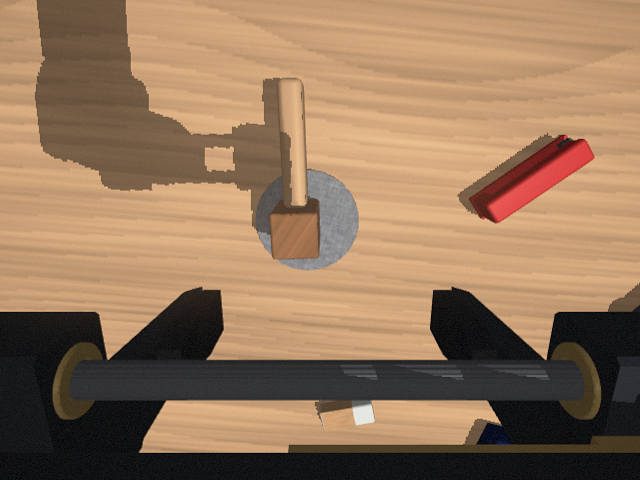

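The mallet's head top face has corners at about (271,212), (319,211), (318,257) and (273,259). The handle runs up to (290,80), and the mat's centre is near (307,219). This was the 10th and last picture, so from here I measure numerically only.

Run:
```python
from h import *
w=np.load("w6.npz");a=[w[k] for k in("K","Rm","t")]
p=ray(*a,[(271,212),(319,211),(318,258),(273,259)],.084)[:,:2];print(p.round(4).tolist(),p.mean(0).round(4),[np.linalg.norm(p[i]-p[i-1]).round(4) for i in range(4)])
h=ray(*a,[(279,82),(302,82),(307,198),(284,198)],.061)[:,:2];e=(h[0]+h[1])/2;n=(h[2]+h[3])/2;print("handle",e.round(4),n.round(4),np.linalg.norm(h[0]-h[1]),np.linalg.norm(h[2]-h[3]))
for v in(e-p.mean(0),e-n):print(np.degrees(np.arctan2(v[1],v[0])),np.linalg.norm(v))
f=w["f"];hs=cv2.cvtColor(f,cv2.COLOR_RGB2HSV);m=np.zeros(f.shape[:2],np.uint8);m[150:285,240:375]=(hs[150:285,240:375,1]<50)
ys,xs=np.nonzero(cv2.morphologyEx(m,cv2.MORPH_OPEN,np.ones((3,3))))
hu=cv2.convexHull(np.c_[xs,ys].astype(np.int32))[:,0];q=ray(*a,hu,.004)[:,:2]
q=q[(hu[:,0]>322)|(hu[:,1]<180)|(hu[:,1]>262)]
A=np.c_[2*q,np.ones(len(q))];s=np.linalg.lstsq(A,(q**2).sum(1),rcond=None)[0];print("mat",s[:2].round(4),np.sqrt(s[2]+s[0]**2+s[1]**2))
```

```text
[[0.4553, -0.3508], [0.4504, -0.306], [0.4967, -0.3032], [0.5016, -0.3466]] [ 0.476  -0.3267] [np.float64(0.0465), np.float64(0.045), np.float64(0.0464), np.float64(0.0437)]
handle [ 0.3384 -0.3418] [ 0.4441 -0.3303] 0.020931966562728485 0.02272366958292378
-173.74384888537242 0.1384435099016101
-173.81835163182086 0.10638120765926899
mat [ 0.4802 -0.3193] 0.05923934461303694
```

```bash
python3 -c "
from h import *
go([.4323,-.3315,.027],-173.8)"
python3 -m jog '[[[0.0195,-0.02,0.03,0,0,-0.02],[0,-0.0135,0.04,0,0,0],[0,0,0.05,0,0,0],[0,0,0.04,0,0,0],[0,0,0,0,0,0],[0,0,0,0,0,0]]]'
python3 - <<'E'
from h import *
go([.4323,-.3315,.027],-173.8)
E
```

```text
pos [ 0.4502 -0.2993  0.2883] yaw -174.96 tilt [-2.e-04  1.e-04 -1.e+00] d [ 0.0206 -0.0305  0.2613] F [ 0.1  0.4 -0.4] op 88.2 0.0 q7 1.97 t 21.725
az total rad -0.0202
clock: 22.48
tool_pos: [0.435, -0.3348, 0.1296]
eef_rot: [-0.054, 0.999, -0.001, 0.001]
contact_force: [0.0, -0.8, 0.4]
opening: 1.0
finger_force: 0.0
pos [ 0.435  -0.3348  0.1296] yaw -173.77 tilt [ 0.0017 -0.001  -1.    ] d [0.0025 0.0037 0.1026] F [ 0.  -0.8  0.4] op 88.1 0.0 q7 1.95 t 22.475
az total rad 0.0005
```

```bash
python3 -m jog '[[[0.0025,0.0035,0.03,0,0,0],[0,0,0.03,0,0,0],[0,0,0.025,0,0,0],[0,0,0.013,0,0,0],[0,0,0.0045,0,0,0],[0,0,0,0,0,0],[0,0,0,0,0,0]]]'
python3 -m jog '[[[0,0,0,0,0,0],[0,0,0,0,0,0],[0,0,0,0,0,0],[0,0,0,0,0,0],[0,0,0,0,0,0],[0,0,0,0,0,0],[0,0,0,0,0,0],[0,0,0,0,0,0],[0,0,0,0,0,0]]]' 0.01 60
python3 -c "
from h import *
go([.4323,-.3315,.027],-173.8)"
```

```text
clock: 23.35
tool_pos: [0.4317, -0.3316, 0.0268]
eef_rot: [-0.054, 0.999, -0.0, 0.001]
contact_force: [-0.5, 1.3, 0.4]
opening: 0.998
finger_force: 0.0
clock: 24.48
tool_pos: [0.431, -0.3314, 0.0259]
eef_rot: [-0.054, 0.999, -0.0, -0.0]
contact_force: [-1.1, -0.6, -0.7]
opening: 0.264
finger_force: 59.8
pos [ 0.431  -0.3314  0.0259] yaw -173.78 tilt [-2.e-04 -1.e-04 -1.e+00] d [-0.0012 -0.0003 -0.0011] F [-1.1 -0.6 -0.7] op 23.3 59.8 q7 1.9 t 24.475
az total rad 0.0003
```

```bash
python3 -m jog '[[[0,0,-0.01,0,0,0],[0,0,-0.03,0,0,0],[0,0,-0.05,0,0,0],[0,0,-0.05,0,0,0],[0,0,-0.03,0,0,0],[0,0,0,0,0,0],[0,0,0,0,0,0]]]'
python3 -c "
from h import *
go([.521,.1177,.17],-173.8)"
```

```text
clock: 25.35
tool_pos: [0.4302, -0.3306, 0.1949]
eef_rot: [-0.054, 0.999, 0.001, -0.001]
contact_force: [-0.6, -0.2, -3.4]
opening: 0.262
finger_force: 59.8
pos [ 0.4302 -0.3306  0.1949] yaw -173.76 tilt [-0.0021  0.0012 -1.    ] d [-0.1391  0.4358  0.0252] F [-0.6 -0.2 -3.4] op 23.1 59.8 q7 1.98 t 25.35
az total rad 0.0007
```

```bash
python3 -m jog '[[[-0.009,0.028,0,0,0,0],[-0.014,0.0436,0,0,0,0],[-0.014,0.0436,0,0,0,0],[-0.014,0.0436,0,0,0,0],[-0.014,0.0436,0,0,0,0],[-0.014,0.0436,0,0,0,0],[-0.014,0.0436,0,0,0,0],[-0.014,0.0436,0,0,0,0],[-0.014,0.0436,0,0,0,0],[-0.014,0.0436,0,0,0,0],[-0.004,0.0156,0,0,0,0],[0,0,0,0,0,0]]]'
python3 -m jog '[[[0,0,0.02,0,0,0],[0,0,0,0,0,0],[0,0,0,0,0,0],[0,0,0,0,0,0]]]'
python3 - <<'E'
from h import *
go([.521,.1177,.17],-173.8)
a=snap("wrist");f,K,Rm,t=a;np.savez("w7.npz",f=f,K=K,Rm=Rm,t=t)
# brown head pixels: where is the head now
hs=cv2.cvtColor(f,cv2.COLOR_RGB2HSV)
for p in ([.5,.1],[.566,.1225]):print(proj(K,Rm,t,[[p[0],p[1],.102]]).round(0))
s=snap("scene");np.savez("s7.npz",f=s[0],K=s[1],Rm=s[2],t=s[3]);print("scene punch px",proj(s[1],s[2],s[3],[[.566,.1225,.102],[.566,.1225,.15]]).round(0))
E
```

```text
clock: 26.85
tool_pos: [0.521, 0.1179, 0.1946]
eef_rot: [-0.055, 0.998, -0.0, -0.001]
contact_force: [-0.5, -1.0, -2.6]
opening: 0.264
finger_force: 59.8
clock: 27.35
tool_pos: [0.5224, 0.1167, 0.1765]
eef_rot: [-0.054, 0.999, 0.0, 0.0]
contact_force: [0.6, 0.1, -3.7]
opening: 0.263
finger_force: 59.8
pos [0.5224 0.1167 0.1765] yaw -173.82 tilt [ 9.e-04  1.e-04 -1.e+00] d [0.0013 0.0011 0.0065] F [ 0.6  0.1 -3.7] op 23.2 59.8 q7 1.18 t 27.35
az total rad -0.0004
[[302. 216.]]
[[328. 319.]]
scene punch px [[334. 230.]
 [334. 215.]]
```

```bash
python3 -m jog '[[[0.0013,0.001,0,0,0,0],[0,0,0,0,0,0],[0,0,0.0185,0,0,0],[0,0,0.03,0,0,0],[0,0,0.026,0,0,0]]]'
python3 -c "
from h import *
s=get_state();print(s['tool_pos'],s['contact_force'],s['qd'].round(2),s['moment'])"
```

```text
clock: 28.08
tool_pos: [0.5207, 0.1183, 0.1013]
eef_rot: [-0.054, 0.999, 0.0, 0.0]
contact_force: [-17.2, -5.2, 33.5]
opening: 0.263
finger_force: 60.0
[0.52070278 0.1183464  0.10132466] [-17.15249107  -5.19259998  33.52996306] [-0.08  0.31  0.13  0.17  0.1  -0.47 -0.09] [-0.89102345  3.38642902 -0.12526734]
```

The punch reached its stop (33 N). Now I lift straight up.

```bash
python3 -m jog '[[[0,0,-0.035,0,0,0],[0,0,-0.04,0,0,0],[0,0,-0.02,0,0,0],[0,0,0,0,0,0],[0,0,0,0,0,0]]]'
python3 -c "
from h import *
go([.431,-.3314,.19],-173.8)
s=snap('top');np.savez('t8.npz',f=s[0],K=s[1],Rm=s[2],t=s[3])"
```

```text
clock: 28.7
tool_pos: [0.52, 0.118, 0.1956]
eef_rot: [-0.054, 0.999, -0.0, -0.001]
contact_force: [0.5, 0.0, -3.6]
opening: 0.266
finger_force: 60.0
pos [0.52   0.118  0.1956] yaw -173.77 tilt [-1.5e-03 -5.0e-04 -1.0e+00] d [ 0.1373 -0.437   0.0059] F [ 0.5  0.  -3.6] op 23.5 60.0 q7 1.19 t 28.7
az total rad 0.0006
```

```bash
python3 -m jog '[[[0.009,-0.027,0,0,0,0],[0.0133,-0.043,0,0,0,0],[0.0133,-0.043,0,0,0,0],[0.0133,-0.043,0,0,0,0],[0.0133,-0.043,0,0,0,0],[0.0133,-0.043,0,0,0,0],[0.0133,-0.043,0,0,0,0],[0.0133,-0.043,0,0,0,0],[0.0133,-0.043,0,0,0,0],[0.0133,-0.043,0,0,0,0],[0.005,-0.016,0,0,0,0],[0,0,0,0,0,0]]]'
python3 -m jog '[[[0,0,0,0,0,0],[0,0,0,0,0,0],[0,0,0,0,0,0]]]'
python3 -c "
from h import *
go([.4352,-.324,.0265],-173.8)"
```

```text
clock: 30.25
tool_pos: [0.4337, -0.3242, 0.1954]
eef_rot: [-0.053, 0.999, 0.001, -0.001]
contact_force: [-0.4, 0.6, -1.9]
opening: 0.265
finger_force: 60.0
clock: 30.62
tool_pos: [0.4349, -0.3227, 0.1965]
eef_rot: [-0.055, 0.998, 0.0, 0.0]
contact_force: [0.2, 0.8, -2.0]
opening: 0.267
finger_force: 60.0
pos [ 0.4349 -0.3227  0.1965] yaw -173.66 tilt [ 1.e-04  4.e-04 -1.e+00] d [-1.0e-04 -1.4e-03  1.7e-01] F [ 0.2  0.8 -2. ] op 23.5 60.0 q7 1.97 t 30.625
az total rad 0.0024
```

```bash
python3 -m jog '[[[0,-0.001,0.03,0,0,0],[0,0,0.05,0,0,0],[0,0,0.04,0,0,0],[0,0,0.025,0,0,0],[0,0,0.01,0,0,0],[0,0,0.006,0,0,0],[0,0,0.003,0,0,0],[0,0,0.002,0,0,0],[0,0,0,0,0,0]]]'
python3 -m jog '[[[0,0,0.0015,0,0,0],[0,0,0,0,0,0],[0,0,0,0,0,0]]]'
python3 -m jog '[[[0,0,0.0015,0,0,0],[0,0,0,0,0,0],[0,0,0,0,0,0]]]'
```

```text
clock: 31.75
tool_pos: [0.4347, -0.325, 0.0308]
eef_rot: [-0.054, 0.999, -0.0, 0.0]
contact_force: [0.5, -0.8, -2.6]
opening: 0.263
finger_force: 60.0
clock: 32.12
tool_pos: [0.4346, -0.3248, 0.0289]
eef_rot: [-0.054, 0.999, 0.0, 0.0]
contact_force: [0.3, 0.9, -3.1]
opening: 0.265
finger_force: 60.0
clock: 32.5
tool_pos: [0.4345, -0.3247, 0.0273]
eef_rot: [-0.054, 0.999, 0.0, -0.0]
contact_force: [-0.1, -0.8, -2.6]
opening: 0.264
finger_force: 60.0
```

```bash
python3 -m jog '[[[0,0,0.001,0,0,0],[0,0,0,0,0,0],[0,0,0,0,0,0]]]'
python3 -m jog '[[[0,0,0.001,0,0,0],[0,0,0,0,0,0],[0,0,0,0,0,0]]]'
```

```text
clock: 32.88
tool_pos: [0.4345, -0.3248, 0.0264]
eef_rot: [-0.054, 0.999, 0.0, -0.0]
contact_force: [0.3, 0.5, -2.9]
opening: 0.268
finger_force: 60.0
clock: 33.25
tool_pos: [0.4345, -0.3248, 0.0254]
eef_rot: [-0.054, 0.999, 0.0, 0.0]
contact_force: [0.7, -0.1, -3.6]
opening: 0.267
finger_force: 60.0
```

```bash
python3 -m jog '[[[0,0,0.001,0,0,0],[0,0,0,0,0,0],[0,0,0,0,0,0]]]'
python3 -m jog '[[[0,0,0.001,0,0,0],[0,0,0,0,0,0],[0,0,0,0,0,0]]]'
```

```text
clock: 33.62
tool_pos: [0.4345, -0.3248, 0.0243]
eef_rot: [-0.054, 0.999, 0.0, -0.0]
contact_force: [0.2, -0.1, -2.0]
opening: 0.265
finger_force: 60.0
clock: 34.0
tool_pos: [0.4345, -0.3248, 0.0234]
eef_rot: [-0.054, 0.999, 0.0, 0.0]
contact_force: [-0.7, 0.8, -3.5]
opening: 0.268
finger_force: 60.0
```

No contact yet below the pickup height, so the mallet has probably tilted in the grip during the blow. I'll compare the held handle in the wrist frames from before and after the blow.

Run:
```python
from h import *
f,K,Rm,t=snap("wrist");np.savez("w9.npz",f=f,K=K,Rm=Rm,t=t)
w=np.load("w7.npz");g=w["f"]
s=get_state();Q=R.from_quat(s["eef_rot"]).as_matrix()
def end(th,x=.099,y=0,z=-.019-.015):  # handle end top edge in tool frame, tilted th about grasp point
    zz=z+.019;c,q=np.cos(th),np.sin(th);return s["tool_pos"]+Q@np.array([c*x-q*zz,y,q*x+c*zz-.019])
for th in(0,.03,.06,.1):
    print(th,proj(K,Rm,t,[end(th),end(th,y=.012),end(th,y=-.012)]).round(1).tolist())
u,v=proj(K,Rm,t,[end(0)])[0].astype(int)
for n,im in(("pre",g),("now",f)):
    h=cv2.cvtColor(im,cv2.COLOR_RGB2HSV)
    print(n,[(r,h[r,u].tolist()) for r in range(max(0,v-50),v+40,5)])
cv2.imwrite("pics/cmp.png",np.hstack([g,f])[:,:,::-1])
```

```text
0 [[325.5, 25.1], [371.0, 25.1], [280.0, 25.1]]
0.03 [[325.5, 26.4], [369.8, 26.4], [281.3, 26.4]]
0.06 [[325.5, 27.9], [368.7, 27.9], [282.4, 27.9]]
0.1 [[325.6, 30.4], [367.2, 30.4], [283.9, 30.5]]
pre [(0, [14, 166, 251]), (5, [14, 163, 252]), (10, [14, 165, 252]), (15, [14, 164, 252]), (20, [14, 164, 252]), (25, [12, 168, 247]), (30, [11, 178, 223]), (35, [11, 150, 139]), (40, [14, 106, 204]), (45, [14, 101, 223]), (50, [15, 100, 229]), (55, [17, 96, 237]), (60, [17, 93, 238])]
now [(0, [15, 97, 232]), (5, [15, 98, 230]), (10, [16, 98, 230]), (15, [16, 96, 232]), (20, [17, 94, 235]), (25, [16, 97, 233]), (30, [17, 93, 238]), (35, [14, 105, 146]), (40, [14, 102, 216]), (45, [16, 99, 229]), (50, [17, 93, 239]), (55, [18, 92, 240]), (60, [17, 92, 240])]
```

Run:
```python
from h import *
for n in("w7","w9"):
    f=np.load(n+".npz")["f"];L=cv2.GaussianBlur(cv2.cvtColor(f,cv2.COLOR_RGB2LAB),(3,5),0).astype(float)
    out=[]
    for r in(50,80,110,140,170,200):
        g=np.abs(L[r,2:]-L[r,:-2]).sum(1);a=g[255:315].argmax()+256;b=g[335:395].argmax()+336
        out.append((r,int(a),int(b),int(b-a)))
    c=[np.abs(L[2:90,u]-L[:88,u]).sum(1).argmax()+1 for u in(310,320,330,340)]
    print(n,out,"end rows",c)
a=np.load("w7.npz")["f"];b=np.load("w9.npz")["f"]
ga,gb=[cv2.cvtColor(x,cv2.COLOR_RGB2GRAY) for x in(a,b)]
for r in(30,60,90,120,160):
    T=ga[r:r+40,270:380];m=cv2.matchTemplate(gb[max(0,r-20):r+60,255:395],T,cv2.TM_CCOEFF_NORMED);_,v,_,l=cv2.minMaxLoc(m);print(r,round(v,2),l[0]-15,l[1]-min(20,r))
```

```text
w7 [(50, 292, 379, 87), (80, 290, 388, 98), (110, 290, 373, 83), (140, 264, 372, 108), (170, 262, 370, 108), (200, 293, 369, 76)] end rows [np.int64(38), np.int64(37), np.int64(35), np.int64(35)]
w9 [(50, 261, 366, 105), (80, 287, 368, 81), (110, 287, 367, 80), (140, 256, 366, 110), (170, 292, 366, 74), (200, 256, 361, 105)] end rows [np.int64(34), np.int64(34), np.int64(34), np.int64(34)]
30 0.31 -6 0
60 0.54 -8 -16
90 0.59 -6 9
120 0.83 -4 -20
160 0.98 -3 -20
```

The handle's apparent width shrank about 3.6%, so it dips at the handle end by about 0.06 rad. I'll lift slightly, counter-tilt the tool, then set it down.

```bash
python3 -m jog '[[[0,0,-0.007,0,0,0],[0,0,0,0,0.06,0],[0,0,0,0,0,0],[0,0,0,0,0,0],[0,0,0.001,0,0,0],[0,0,0,0,0,0],[0,0,0,0,0,0]]]'
python3 -m jog '[[[0,0,0.0015,0,0,0],[0,0,0,0,0,0],[0,0,0,0,0,0]]]'
python3 -m jog '[[[0,0,0.0015,0,0,0],[0,0,0,0,0,0],[0,0,0,0,0,0]]]'
```

```text
clock: 34.92
tool_pos: [0.4342, -0.3248, 0.0293]
eef_rot: [-0.054, 0.998, -0.002, -0.03]
contact_force: [-0.1, -0.4, -3.5]
opening: 0.266
finger_force: 60.0
clock: 35.3
tool_pos: [0.4344, -0.3247, 0.0278]
eef_rot: [-0.054, 0.998, -0.002, -0.03]
contact_force: [-0.4, -0.3, -2.8]
opening: 0.263
finger_force: 60.0
clock: 35.67
tool_pos: [0.4343, -0.3248, 0.0264]
eef_rot: [-0.054, 0.998, -0.002, -0.03]
contact_force: [0.2, -0.2, -2.6]
opening: 0.265
finger_force: 60.0
```

```bash
python3 -m jog '[[[0,0,0.001,0,0,0],[0,0,0,0,0,0],[0,0,0,0,0,0]]]'
python3 -m jog '[[[0,0,0.001,0,0,0],[0,0,0,0,0,0],[0,0,0,0,0,0]]]'
python3 -m jog '[[[0,0,0.001,0,0,0],[0,0,0,0,0,0],[0,0,0,0,0,0]]]' | sed -n 2,4p
```

```text
clock: 36.05
tool_pos: [0.4342, -0.3248, 0.0254]
eef_rot: [-0.054, 0.998, -0.002, -0.03]
contact_force: [-0.0, 0.7, -3.5]
opening: 0.263
finger_force: 60.0
clock: 36.42
tool_pos: [0.4342, -0.3248, 0.0245]
eef_rot: [-0.054, 0.998, -0.002, -0.03]
contact_force: [0.5, 0.3, -0.6]
opening: 0.264
finger_force: 60.0
tool_pos: [0.4339, -0.325, 0.0242]
eef_rot: [-0.054, 0.998, -0.002, -0.03]
contact_force: [-2.1, 1.3, 7.2]
```

```bash
python3 -m jog '[[[0,0,0,0,0,0],[0,0,0.001,0,0,0],[0,0,0,0,0,0],[0,0,0,0,0,0]]]' 0.01 5
python3 -c "
from h import *
f,K,Rm,t=snap('wrist');L=cv2.GaussianBlur(cv2.cvtColor(f,cv2.COLOR_RGB2LAB),(3,5),0).astype(float)
for r in(80,110,140,170):
    g=np.abs(L[r,2:]-L[r,:-2]).sum(1);a=g[255:315].argmax()+256;b=g[335:395].argmax()+336;print(r,a,b,b-a)
"
```

```text
clock: 37.3
tool_pos: [0.4329, -0.3251, 0.0225]
eef_rot: [-0.054, 0.998, -0.002, -0.031]
contact_force: [-3.3, 0.3, 4.9]
opening: 0.271
finger_force: 5.0
80 256 366 110
110 256 361 105
140 289 365 76
170 256 364 108
```

```bash
python3 -m jog '[[[0,0,-0.001,0,0,0],[0,0,0,0,0,0]]]' | sed -n 2,4p
python3 -m jog '[[[0,0,0,0,0,0],[0,0,0,0,0,0],[0,0,0,0,0,0],[0,0,0,0,0,0]]]' 0.04
python3 - <<'E'
from h import *
f,K,Rm,t=snap('wrist');np.savez("w10.npz",f=f,K=K,Rm=Rm,t=t)
L=cv2.GaussianBlur(cv2.cvtColor(f,cv2.COLOR_RGB2LAB),(3,5),0).astype(float)
for r in(80,110,140,170):
    g=np.abs(L[r,2:]-L[r,:-2]).sum(1);a=g[255:315].argmax()+256;b=g[335:395].argmax()+336;print(r,a,b,b-a)
E
```

```text
tool_pos: [0.4341, -0.325, 0.0233]
eef_rot: [-0.054, 0.998, -0.002, -0.03]
contact_force: [-2.0, -0.5, 2.2]
clock: 38.1
tool_pos: [0.4343, -0.3247, 0.0233]
eef_rot: [-0.054, 0.998, -0.002, -0.03]
contact_force: [0.6, -0.5, 0.3]
opening: 0.449
finger_force: 0.0
80 285 369 84
110 286 368 82
140 286 362 76
170 287 366 79
```

```bash
python3 -m jog '[[[0,0,-0.02,0,0,0],[0,0,-0.04,0,0,0],[0,0,-0.05,0,0,0],[0,0,-0.05,0,-0.06,0],[0,0,-0.05,0,0,0],[0,0,-0.05,0,0,0],[0,0.025,0,0,0,0],[0,0,0,0,0,0],[0,0,0,0,0,0],[0,0,0,0,0,0]]]' 0.088
python3 - <<'E'
from h import *
go([.548,.1332,.2873],-33.3)
f,K,Rm,t=snap("wrist","pics/w11.png");np.savez("w11.npz",f=f,K=K,Rm=Rm,t=t)
h=cv2.cvtColor(f,cv2.COLOR_RGB2HSV)
print(proj(K,Rm,t,[[.480,-.3193,.084],[.457,-.3218,.084],[.503,-.3168,.084],[.336,-.335,.061]]).round(0).tolist())
# head top: brown, darker & saturated than table
b=(h[...,2]<185)&(h[...,1]>120)&(h[...,2]>90);b[300:]=0;b[:120]=0
n,l,s,c=cv2.connectedComponentsWithStats(cv2.morphologyEx(b.astype(np.uint8),cv2.MORPH_OPEN,np.ones((9,9))))
for i in range(1,n):
    if s[i,4]>800:
        cc=cv2.findContours((l==i).astype(np.uint8),0,1)[0][0];q=cv2.approxPolyDP(cc,5,True)[:,0]
        print(s[i].tolist(),c[i].round(),q.tolist(),ray(K,Rm,t,[c[i]],.084).round(4),h[int(c[i][1]),int(c[i][0])])
E
```

```text
clock: 39.4
tool_pos: [0.4406, -0.2997, 0.2824]
eef_rot: [-0.054, 0.999, 0.0, -0.001]
contact_force: [-0.7, -0.8, -0.4]
opening: 0.996
finger_force: 0.0
pos [ 0.4406 -0.2997  0.2824] yaw -173.83 tilt [-1.2e-03  3.0e-04 -1.0e+00] d [-0.1533  0.4189 -0.0049] F [-0.7 -0.8 -0.4] op 87.8 0.0 q7 1.98 t 39.4
az total rad 0.6889
[[301.0, 251.0], [301.0, 228.0], [302.0, 274.0], [300.0, 90.0]]
[277, 229, 48, 45, 2086] [301. 251.] [[277, 230], [279, 273], [323, 272], [324, 230]] [[ 0.4799 -0.3199  0.084 ]] [ 12 132 164]
```

The mallet's head top appears exactly where an upright mallet at the mat's centre should be: (301,251), 46 mm square. Now I check the guide.

```bash
python3 -m jog '[[[-0.0153,0.0419,0,0,0,0],[-0.0153,0.0419,0,0,0,0],[-0.0153,0.0419,0,0,0,0],[-0.0153,0.0419,0,0,0,0],[-0.0153,0.0419,0,0,0,0],[-0.0153,0.0419,0,0,0,0],[-0.0153,0.0419,0,0,0,0],[-0.0153,0.0419,0,0,0,0],[-0.0153,0.0419,0,0,0,0],[-0.0153,0.0419,0,0,0,0],[0,0,0,0,0,0.16],[0,0,0,0,0,0.16]]]' | sed -n 1,2p
python3 -m jog '[[[0,0,0,0,0,0.16],[0,0,0,0,0,0.16],[0,0,-0.005,0,0,0.049],[0,0,0,0,0,0],[0,0,0,0,0,0],[0,0,0,0,0,0]]]'
python3 - <<'E'
from h import *
from rect import tag
go([.5654,.1232,.29],-33.3)
a=snap("wrist","pics/w12.png");f,K,Rm,t=a;np.savez("w12.npz",f=f,K=K,Rm=Rm,t=t);tag(*a,(200,60,450,300),.058,False)
w=np.load("w5.npz");d=cv2.absdiff(f,w["f"])[140:300,240:420].max(2);print("diff>40:",int((d>40).sum()),"t shift",(t-w["t"]).round(4))
E
```

```text
clock: 40.95
tool_pos: [0.5477, 0.1345, 0.2824]
clock: 41.7
tool_pos: [0.5475, 0.134, 0.2879]
eef_rot: [0.286, 0.958, -0.0, -0.0]
contact_force: [-0.7, -0.0, -0.4]
opening: 0.999
finger_force: 0.0
pos [0.5475 0.134  0.2879] yaw 146.77 tilt [-5.e-04 -0.e+00 -1.e+00] d [-0.0209  0.0007 -0.0022] F [-0.7 -0.  -0.4] op 88.0 0.0 q7 0.6 t 41.7
az total rad 0.0013
centre [0.5639 0.1234] size [0.056, 0.1127] yaw -33.33
  px [[303, 169], [301, 277], [352, 277], [355, 175]]
diff>40: 660 t shift [-0.0006  0.0005  0.0005]
```

Run:
```python
from h import *
for n in("w5","w12"):
    w=np.load(n+".npz");f,K,Rm,t=[w[k] for k in("f","K","Rm","t")];L=cv2.cvtColor(f,cv2.COLOR_RGB2GRAY).astype(float)
    col=lambda u:L[155:290,u-2:u+3].mean(1)
    print(n,"V@320 top rows 163-180:",col(315)[8:25].round().astype(int).tolist(),"far 270-285:",col(315)[115:130].round().astype(int).tolist())
    r=L[195:205].mean(0);print(" left 295-310",r[295:310].round().astype(int).tolist(),"right 348-362",r[348:362].round().astype(int).tolist())
    print(" proj bed near-end bottom, guide near/far top if square:",proj(K,Rm,t,[[.566-.055*.8358,.1228+.055*.549,0],[.566-.055*.8358,.1228+.055*.549,.034],[.566-.055*.8358,.1228+.055*.549,.058],[.566+.055*.8358,.1228-.055*.549,.058]]).round(1).tolist())
```

```text
w5 V@320 top rows 163-180: [173, 169, 170, 174, 151, 65, 68, 81, 104, 107, 149, 207, 217, 221, 221, 220, 221] far 270-285: [212, 210, 211, 210, 209, 211, 211, 196, 166, 174, 172, 170, 166, 163, 164]
 left 295-310 [102, 103, 104, 103, 104, 134, 198, 221, 217, 221, 221, 220, 220, 222, 217] right 348-362 [221, 220, 216, 218, 223, 222, 224, 205, 144, 169, 168, 168, 169, 168]
 proj bed near-end bottom, guide near/far top if square: [[328.2, 166.8], [328.2, 169.7], [328.2, 172.1], [328.2, 277.5]]
w12 V@320 top rows 163-180: [171, 170, 170, 173, 160, 102, 67, 75, 96, 110, 131, 181, 214, 223, 221, 221, 221] far 270-285: [211, 210, 210, 209, 210, 210, 213, 200, 167, 174, 172, 167, 164, 162, 168]
 left 295-310 [103, 104, 103, 102, 122, 193, 224, 216, 221, 221, 220, 220, 222, 218, 214] right 348-362 [220, 217, 218, 223, 222, 224, 204, 144, 169, 168, 169, 169, 169, 169]
 proj bed near-end bottom, guide near/far top if square: [[327.3, 167.1], [327.3, 170.1], [327.3, 172.5], [327.1, 277.7]]
```

Guide edges match the bed within about 0.3 mm, the same as before the blow, and the gripper is clear of everything. I'm handing the job in.

```bash
python3 -c "
from plant import *
print(finish_job())"
```

```text
the job is handed in; nothing more can be done
None
```

The job is handed in at about 42 s, unscored so far: stapler on the notebook, guide square on the bed to about 0.3 mm, punch driven to its stop in one blow, mallet upright on the mat; I did not separately check the punch's spring-back or the bystanders afterwards.

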